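Fit the cutter head of an electric pencil sharpener and hold it down

ROBOT

A 6-joint arm with a two-finger parallel gripper is mounted at the origin on a cart in front of the work surface, level with it; the furniture and walls round the work are solid. World frame = base frame: x ahead of the robot, y to its left, z up, the work surface at z = 0. Lengths are in mm, angles in rad, forces in N, time in s.
With the tool pointing down it reaches from about 350 to 875 mm from the base axis. Payload 4.2 kg.
Tool frame: the origin (TCP) lies between the finger pads; the fingertips stand 25 mm ahead of it and the grasp point (between the pads) lies 6 mm ahead of it; z points along the fingers, y is the line along which they close (so a half turn about z gives the same grasp; the last joint's range is limited). The gripper opens to 85 mm and grips with 20 to 120 N. Pads are 22 mm wide; open, the fingers measure 114 mm over their backs; the gripper's body (76 mm by 85 mm) begins 54 mm behind the grasp point. The pads swing forward as they close: fully open they stand 13 mm farther back than shut.
Start: joints at [-0.882, 0.385, 0.008, 0, -1.194, -0.259], TCP at [260.443, -568.127, 256.312] pointing down, gripper open.
Joint ranges: [-3.14, 3.14], [-1.21, 2.06], [-1.07, 1.41], [-3.16, 2.05], [-2.99, -0.16], [-3.1, 3.1]. Speed limits (rad/s): [2.79, 2.79, 3.14, 3.14, 3.14, 3.14].

INTERFACE

Orientations are given as a unit quaternion [x, y, z, w].
In Python, from bench import arm gives the robot as it stands.
- The arm moves only by the shell command python3 -m pendant 'ROWS'. ROWS is JSON, a list of rows, each a list of 7 numbers: the shift along the tool's x, y, z in m, then the turn, a rotation vector about the tool's x, y, z in degrees, then the finger opening in m, from 0 to 0.0854. In form: [[x, y, z, wx, wy, wz, fingers], ...]. A call has 1 to 12 rows; each row shifts and turns the commanded pose from where the row before left it, along the tool's axes as they then stand; what a row does not reach is not made up. A row lasts 1/10 s, in which the tool goes at most 50 mm and 8.59 degrees, less where a joint would pass 70% of its speed; a pose out of reach is approached as far as the arm can. A call is refused whole if a number of a shift passes 0.05 or a number of a turn 8.59, either way. A call with a gripper value outside its range is refused whole. The fingers move at their own pace and stop on an object; the grip force is fixed at half the most. Time passes only in rows, so rows that do not move let the fingers close. It gives the time, the measured TCP pose, the force, the opening and the grip force at its end, in the units of the state.
- arm.read_state(): the state, without advancing time (a new reading comes with each control period).
- arm.get_image(name): name is "scene" or "top" or "wrist"; returns a dict with "image" (420x560x3 uint8, red, green, blue), "fx", "fy", "cx", "cy" (pixels), "k1" (the pictures are not rectified: a ray, as slopes to the right and down, at radius r is drawn at 1 + k1 r^2 times it, then the intrinsics apply), "xyz" and "rotation" of the camera in the world. Camera axes: x right, y down, z forward; pixel columns grow to the right and rows downward; lengths in mm; the calibration is good to about 2 mm. A picture is of the moment at which its call begins. There is no depth.
- arm.job_done(): hands the job in; it is judged then, once.
The state is a dict: "clock": time; "joints": joint angles; "joint_vel": joint speeds; "joint_efforts": joint torques, N m; "position": TCP position; "ee_rot": TCP orientation; "contact_force": force on the tool from outside, world axes, zero at the start; "wrist_torque": the same for the moment, N m; "gripper_width": finger opening in mm; "grasp_force": force on a finger pad.
Only numpy, scipy, OpenCV 4.12 (cv2) and the standard library are available. Lean on these libraries where they do the work, as an engineer would, in place of code of your own. Each camera call takes 0.05 s, during which the arm holds its last target. There are 200 camera calls.

TASK

The electric pencil sharpener is open for a new cutter head. First start the captive green thumbscrew that fastens its deck: push it down lightly and turn it clockwise to its stop; then stand the green-topped cutter head upright in the well, turn it until its splines mesh with the drive coupling, and slide it fully home, flange on the rim, against the ejector spring. Keep it pressed home in the fingers so that I can fit its retaining clip: finish while still holding it there, and leave everything else on the desk in its place.

Things in the scene. Friction and masses are not known exactly. Their poses are not given: they have to be found in the camera images.
- sharpener: Electric pencil sharpener without its hood, fixed to the desk: low grey box 110 (x) x 170 (y) x 62 mm, black deck on top at z = 62 mm. Origin: centre of its underside, z up. On the deck: at y = +45 mm the well with a raised aluminium rim, top at z = 66 mm; at y = -45 mm the green thumbscrew. Nothing else stands more than 4 mm above the deck.
- well (a point): Centre of the well's mouth at the top of the aluminium rim (52 mm across, 66 mm above the desk), axes as the sharpener. The mouth narrows from 39 mm to a plain bore of 35 mm within 6 mm. 8 mm below the rim begin the brass teeth of the drive coupling; 14 mm below it stands the white ejector pin, 17 mm across.
- drive_top (a point): Centre of the top of the coupling's teeth, 8 mm below the rim; turns with it; starts at any angle. Six brass teeth point inwards (25 mm between facing tips, 18 mm tall); the six slots between them, 7.6 mm wide, lie at its +x axis and every 60 degrees. It turns only stiffly (0.35 N m), so it stays while the stem turns on its teeth.
- ejector (a joint): Spring ejector pin in the bottom of the coupling, metres pressed down: 0 free, 0.010 when the cutter head is home, 0.012 its limit. It pushes back with 3 N at 0 and 9 N at 0.010, so a cutter head that is let go rises again.
- screw (a joint): Captive thumbscrew, radians turned clockwise seen from above; stop at 1.35. Starts between 0 and 0.2. It sinks 2.5 mm per radian against a light spring (about 2.5 to 4.5 N), needs about 0.06 N m and stays where it is left.
- screw_grip (a point): Middle of the thumbscrew's green wing grip, 86 mm above the desk at joint value 0. The wing is a bar 32 mm long along this point's x axis, 10 mm thick along its y axis (grip it across these faces) and 19 mm tall (9.5 mm above and below this point); it turns and sinks with the screw. A collar 21 mm across lies below the wing.
- cutter: Cutter head, 80 mm tall, 0.12 kg, standing on its splined foot. Origin: centre of the foot's underside, z up. White stem 24 mm long: core 22 mm across, six ribs 5 mm wide, 32 mm over the ribs, one rib along +x and every 60 degrees. Steel flange 48 mm across from z = 24 to 28 mm. Home: the flange rests on the rim, so the origin is 24 mm below well.
- cutter_grip (a point): Middle of the cutter head's green grip, 66 mm above its foot, axes as cutter. The grip is a block 36 mm along x, 26 mm along y and 28 mm tall (14 mm above and below this point); grip it across its y faces.
- hood: Bystander: the sharpener's grey hood, an open-bottomed box 116 x 176 x 70 mm (the pencil collar adds 4 mm) standing at the back. Origin: centre of its underside.
- pencil_tin: Bystander: green pencil tin, 84 x 194 x 32 mm, origin at the centre of its underside.
- stapler: Bystander: red and black stapler, 34 x 136 x 50 mm, lying on the black notebook at the back; origin at the centre of its underside.
- glue_stick: Bystander: white and red glue stick, 25 mm across, 90 mm tall, standing; origin at its foot.
- pencil_a: Bystander: dark green pencil, 123 mm long, 7 mm thick, lying near the front edge.
Mind the look-alikes: they are no part of the job. Leave any yellow look-alike of the cutter alone.

How it is judged (in metres and radians):
On the way, in this order (a step that is already met when the one before it is completed fails the run):
1. the thumbscrew is turned clockwise to its stop (at least 1.15 rad of 1.35) (value of joint screw above 1.15 rad), for 0.2 s.
2. the stem's splines are in the coupling (foot at least 3 mm below the tops of the teeth, upright) (z of cutter in the frame of drive_top below -0.003 m and horizontal distance between cutter and drive_top below 0.003 m and angle between cutter's own z axis and vertical below 0.12 rad), for 0.05 s.
At the end, for the whole second after the job is handed in: The cutter head is upright (4 degrees) and fully home in the well: its foot at least 22 mm below the rim, centred within 3 mm, the ejector pin pressed at least 7.5 mm; the fingers still hold it there (more than 3 N) and it is at rest; the thumbscrew is still turned by at least 1.1 rad (z of cutter in the frame of well below -0.022 m and horizontal distance between cutter and well below 0.003 m and angle between cutter's own z axis and vertical below 0.07 rad and value of joint ejector above 0.0075 m and value of joint screw above 1.1 rad and contact force between the fingers and cutter above 3 N and linear speed of cutter below 0.02 m/s); the arm keeps its last pose, push and grip.
It fails at once if a bystander is moved by more than 3 cm (distance of any of hood, pencil_tin, stapler, glue_stick, pencil_a from where it was at the start of the episode above 0.03 m).
It fails at once if the cutter head is knocked over (angle between cutter's own z axis and vertical above 0.8 rad).
It also fails if it takes over 54 s, if anything falls off the work surface, if the arm or the gripper's body presses on something with over 40 N, if the wrist force passes 120 N, or if a joint passes its speed limit or range.

## Working session

There is one attempt and no reset: what is moved stays moved. The work goes in short steps, Python scripts to look and compute and a shell command to move; the robot and the scene stay as the last step left them, time stands still between calls to the robot, and variables do not carry over. Pictures are saved under pics/ and viewed, at most 10 in all, crops included, and the job is handed in when it is done.

```bash
mkdir -p pics; ls; cat > h.py <<'E'
import numpy as np,cv2,json
from bench import arm
from scipy.spatial.transform import Rotation as R
def snap(n,f=None):
    d=arm.get_image(n)
    if f: cv2.imwrite('pics/'+f,d['image'][:,:,::-1]); np.save('pics/'+f+'.npy',d,allow_pickle=True)
    return d
def load(f): return np.load('pics/'+f+'.npy',allow_pickle=True).item()
def rot(d):
    r=np.array(d['rotation'],float)
    return R.from_quat(r).as_matrix() if r.size==4 else r.reshape(3,3)
def ray(d,u,v):
    K=np.array([[d['fx'],0,d['cx']],[0,d['fy'],d['cy']],[0,0,1.]])
    p=cv2.undistortPoints(np.array([[[u,v]]],float),K,np.array([d['k1'],0,0,0.]))[0,0]
    # model: drawn = s*(1+k1 r^2), same as OpenCV k1
    w=rot(d)@np.array([p[0],p[1],1]); return np.array(d['xyz'],float),w/np.linalg.norm(w)
def onz(d,u,v,z):
    c,w=ray(d,u,v); return c+w*(z-c[2])/w[2]
def tri(obs):
    A=np.zeros((3,3));b=np.zeros(3);L=[]
    for d,u,v in obs:
        c,w=ray(d,u,v);P=np.eye(3)-np.outer(w,w);A+=P;b+=P@c;L.append((c,P))
    x=np.linalg.solve(A,b); return x,[np.linalg.norm(P@(x-c)) for c,P in L]
def proj(d,p):
    q=rot(d).T@(np.array(p,float)-np.array(d['xyz'],float));x,y=q[:2]/q[2];s=1+d['k1']*(x*x+y*y)
    return d['fx']*x*s+d['cx'],d['fy']*y*s+d['cy']
E
python3 - <<'E'
from h import *
for n in('scene','top','wrist'):
    d=snap(n,n+'0.png'); print(n,d['xyz'],np.round(d['rotation'],3).tolist(),d['fx'],d['k1'])
a=np.hstack([cv2.imread('pics/scene0.png'),cv2.imread('pics/top0.png')])
print(arm.read_state())
E
```

```text
pics
scene [-367.25495272 -606.36204546  840.82374921] [0.788, -0.426, 0.214, -0.389] 477.4184846321822 -0.028188478645728984
top [327.28097381 -52.92819314 926.05033824] [-0.703, 0.708, -0.05, 0.048] 379.2347350241677 0.02043317024772437
wrist [ 191.08830383 -598.01601354  373.63259413] [0.535, 0.832, 0.125, 0.079] 373.234639615627 -0.10365874094916162
{'clock': 0.15, 'joints': array([-8.82400409e-01,  3.85362401e-01,  6.93340278e-03, -3.33070052e-04,
       -1.19400383e+00, -2.58582915e-01]), 'joint_vel': array([ 0.00201283, -0.00282112,  0.00435702,  0.00178127, -0.00022812,
       -0.00088368]), 'joint_efforts': array([-2.57468048e-05, -3.92680657e+01,  1.88581789e+01,  4.18856487e+00,
       -3.44269516e-03, -1.84759813e-06]), 'position': array([ 260.27186861, -567.78704913,  255.48375235]), 'ee_rot': array([-2.13196018e-01,  9.77009091e-01,  7.98816286e-04, -2.35345691e-04]), 'contact_force': array([ 0.91387011, -0.22639719, -0.70496158]), 'wrist_torque': array([ 0.0266266 ,  0.05009458, -0.02704376]), 'grasp_force': 0.0, 'gripper_width': 85.2581024867427}
```

View pics/scene0.png

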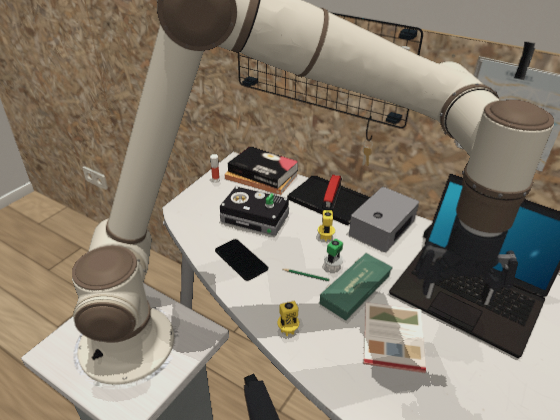

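View pics/top0.png

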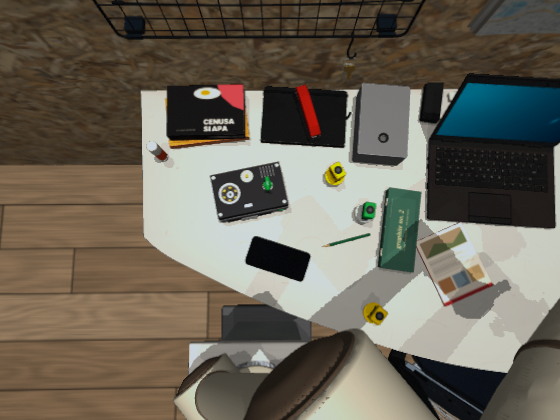

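The sharpener is at top (249,190), with its well at about (229,193) and the green thumbscrew at (267,184). There are three cutter-like heads: green at top (369,210) / scene (334,250), yellow at top (336,174), and yellow at top (375,313). The green one fits, because it is the only one with a green grip. Next I'll make a confirming crop and take measurements.

```bash
python3 - <<'E'
from h import *
t=load('top0.png');s=load('scene0.png')
for n,d in(('top',t),('scene',s)):
    h=cv2.cvtColor(d['image'],cv2.COLOR_RGB2HSV)
    m=cv2.inRange(h,(50,130,50),(85,255,255))
    k,l,st,c=cv2.connectedComponentsWithStats(m)
    for i in range(1,k):
        if st[i,4]>15: print(n,st[i],c[i].round(1),cv2.minAreaRect(np.argwhere(l==i)[:,::-1].astype(np.float32)))
for nm,u,v,z in(('screw',267,184,95),('well',229,193,66),('cut',369,210,80)): print(nm,onz(t,u,v,z),proj(s,onz(t,u,v,z)))
A=cv2.resize(t['image'][140:240,200:400],None,fx=4,fy=4,interpolation=cv2.INTER_CUBIC)[:,:,::-1]
B=cv2.resize(s['image'][170:280,210:350],None,fx=2,fy=2,interpolation=cv2.INTER_CUBIC)[:,:,::-1]
C=np.zeros((600,800,3),np.uint8);C[:400]=A
B=cv2.resize(s['image'][180:280,210:350],(280,200),interpolation=cv2.INTER_CUBIC)[:,:,::-1];C[400:,:280]=B
cv2.imwrite('pics/crop1.png',C)
E
```

```text
top [263 176   9  15  78] [267.2 183.4] ((267.0294189453125, 183.11766052246094), (14.309601783752441, 7.761139392852783), 75.96376037597656)
top [362 202  14  17 131] [368.4 210.4] ((368.79730224609375, 210.21620178222656), (11.507928848266602, 15.946702003479004), 9.462322235107422)
top [330 234  40  12  65] [348.6 239.5] ((349.4482116699219, 239.3031463623047), (1.6287572383880615, 40.51532745361328), 75.25643920898438)
scene [266 194   8  10  50] [269.2 199.4] ((269.2432861328125, 198.54054260253906), (6.5759596824646, 9.535140991210938), 9.462321281433105)
scene [327 239  15  17 139] [333.6 247.8] ((334.2500305175781, 246.75003051757812), (11.31370735168457, 16.263456344604492), 45.0)
scene [290 270  31   9  40] [305.2 274. ] ((305.0107421875, 273.9549255371094), (31.037151336669922, 1.2044267654418945), 13.392498016357422)
screw [507.93633682 -26.38580089  95.        ] (np.float64(268.6216086242877), np.float64(196.36408989371608))
well [493.67101172  62.17053674  66.        ] (np.float64(239.37245679224839), np.float64(197.17582077799617))
cut [ 449.73817928 -255.56080221   80.        ] (np.float64(334.1207841618107), np.float64(243.15391407930164))
```

View pics/crop1.png

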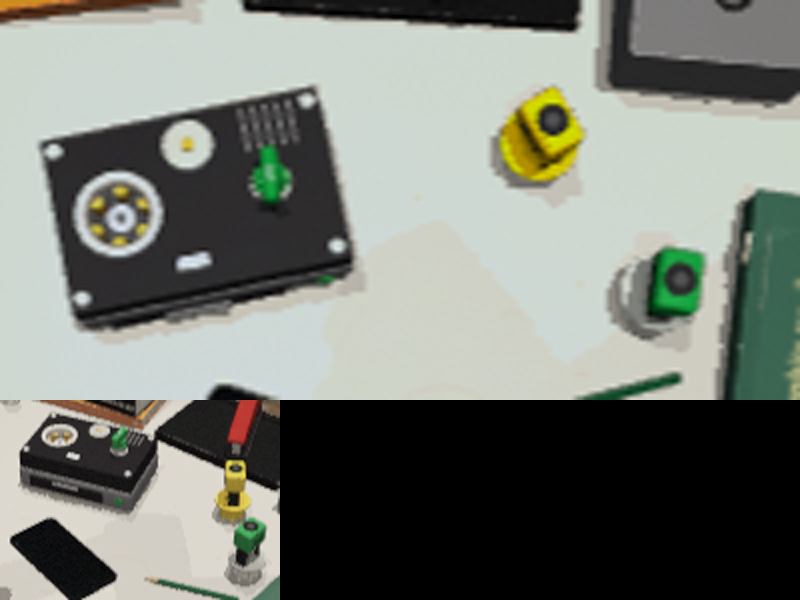

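The crop confirms it. The green-gripped head is at crop (678,283), i.e. top (369,210), the yellow look-alike is at crop (545,130), the well at crop (118,213) and the thumbscrew at crop (270,180). Next I'll work out a move to a wrist view over the sharpener.

```bash
cat >> h.py <<'E'
def togo(p,close=None):
    """shift in tool axes (mm) to bring TCP to p, and turn about tool z (deg) so that y (mod 180) has heading close(deg)"""
    s=arm.read_state();M=R.from_quat(s['ee_rot']).as_matrix()
    d=M.T@(np.array(p,float)-s['position']);hd=np.degrees(np.arctan2(M[1,1],M[0,1]))
    print('t',s['clock'],'pos',s['position'].round(1),'shift',d.round(1),'n',np.abs(d).max()/50,'yhead',hd.round(1),'tilt',M[:,2].round(3),'j',s['joints'].round(2))
    if close is not None:
        a=(hd-close+90)%180-90; print('turn z',round(a,1),'or',round(a-180*np.sign(a),1))
E
python3 - <<'E'
from h import *
t=load('top0.png');s=load('scene0.png');w=load('wrist0.png')
print(tri([(t,267.2,183.4),(s,269.2,199.4)]),tri([(t,368.4,210.4),(s,333.6,247.8)]))
print('axis at z66',onz(w,280,210,66), 'tcp', arm.read_state()['position'])
togo([490,20,270])
E
```

```text
(array([511.78530135, -26.15484132,  82.57582095]), [np.float64(0.3741734015004435), np.float64(0.37417340150045436)]) (array([ 450.15237878, -256.59349508,   65.55731915]), [np.float64(1.224267850866642), np.float64(1.2242678508666223)])
axis at z66 [ 276.94419348 -557.95055749   66.        ] tcp [ 260.27186861 -567.78704913  255.48375235]
t 0.15 pos [ 260.3 -567.8  255.5] shift [-453.7  438.7  -13.8] n 9.07417396566381 yhead 114.6 tilt [-0.001  0.001 -1.   ] j [-0.88  0.39  0.01 -0.   -1.19 -0.26]
```

```bash
python3 -m pendant '[[-0.034,0.033,-0.001,0,0,0,0.085],[-0.034,0.033,-0.001,0,0,0,0.085],[-0.034,0.033,-0.001,0,0,0,0.085],[-0.034,0.033,-0.001,0,0,0,0.085],[-0.034,0.033,-0.001,0,0,0,0.085],[-0.034,0.033,-0.001,0,0,0,0.085],[-0.034,0.033,-0.001,0,0,0,0.085],[-0.034,0.033,-0.001,0,0,0,0.085],[-0.034,0.033,-0.001,0,0,0,0.085],[-0.034,0.033,-0.001,0,0,0,0.085],[-0.034,0.033,-0.001,0,0,0,0.085],[-0.034,0.033,-0.001,0,0,0,0.085]]' && python3 -m pendant '[[-0.023,0.021,-0.001,0,0,0,0.085],[-0.023,0.022,0,0,0,0,0.085],[0,0,0,0,0,0,0.085],[0,0,0,0,0,0,0.085]]'
python3 - <<'E'
from h import *
d=snap('wrist','w1.png'); togo([490,20,270])
cv2.imwrite('pics/w1b.png',cv2.resize(d['image'][:,:,::-1],(800,600)))
E
```

```text
clock: 1.35
position: [466.4, -36.2, 268.4]
ee_rot: [-0.213, 0.977, 0.0, 0.0]
contact_force: [1.6, -1.0, -0.1]
gripper_width: 84.8
grasp_force: 0.0
clock: 1.75
position: [490.0, 20.6, 268.8]
ee_rot: [-0.214, 0.977, -0.0, -0.001]
contact_force: [-0.2, -0.3, 0.9]
gripper_width: 85.2
grasp_force: 0.0
t 1.8 pos [489.8  19.9 268.9] shift [-0.2 -0.  -1.1] n 0.021294781624915757 yhead 114.6 tilt [-0.001 -0.    -1.   ] j [ 0.37  0.14 -0.29 -0.   -1.14 -1.51]
```

View pics/w1b.png

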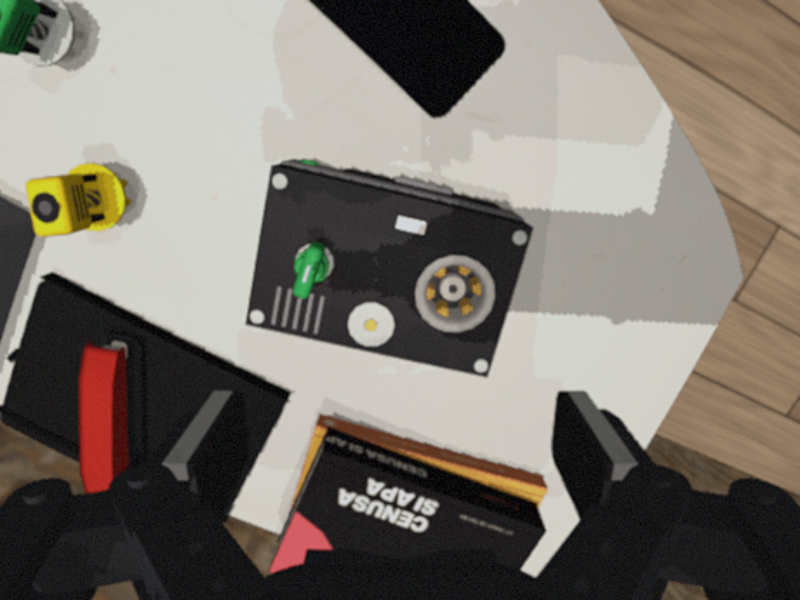

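The wrist view (800 px wide) shows the wing at (309,270), running from about (318,245) to (302,297), the rim at (455,292) with six brass teeth round a white pin, and the green cutter at the upper left (25,25). Next I'll measure all of these.

```bash
python3 - <<'E'
from h import *
d=load('w1.png');im=d['image'];h=cv2.cvtColor(im,cv2.COLOR_RGB2HSV);t=load('top0.png')
m=cv2.inRange(h,(50,110,40),(85,255,255));k,l,st,c=cv2.connectedComponentsWithStats(m)
for i in range(1,k):
    if st[i,4]>30: print('green',st[i],c[i].round(1))
# wing: top-face = brighter; project outline to z=95
i=max((i for i in range(1,k) if 195<c[i][0]<240 and 150<c[i][1]<220),key=lambda i:st[i,4])
pts=np.argwhere(l==i)[:,::-1]
P=np.array([onz(d,*p,93)[:2] for p in pts]);(ctr,sz,a)=cv2.minAreaRect(P.astype(np.float32));print('wing z93',ctr,sz,a)
V=im.max(2)
for z in(80,86,95):
  print(z,np.array([onz(d,*p,z)[:2] for p in pts]).mean(0))
print('tri screw',tri([(d,*c[i]),(t,267.2,183.4)]))
# well rim: bright low-sat pixels near (318,204)
mm=np.zeros(im.shape[:2],np.uint8);cv2.circle(mm,(318,204),34,255,-1)
g=cv2.inRange(h,(0,0,90),(180,60,255))&mm
cs,_=cv2.findContours(g,cv2.RETR_EXTERNAL,cv2.CHAIN_APPROX_NONE);b=max(cs,key=cv2.contourArea)
e=cv2.fitEllipse(b);print('rim ell',e,onz(d,*e[0],66))
Q=np.array([onz(d,*p[0],66)[:2] for p in b]);e2=cv2.fitEllipse(Q.astype(np.float32));print('rim world',e2)
w0=np.array(e2[0])
y=cv2.inRange(h,(12,110,60),(32,255,255))&mm;k,l,st,c=cv2.connectedComponentsWithStats(y)
for j in range(1,k):
    if st[j,4]>5:
        p=onz(d,*c[j],58)[:2]-w0;print('tooth',st[j,4],p.round(1),np.degrees(np.arctan2(p[1],p[0])).round(1),np.hypot(*p).round(1))
# sharpener corner screws for yaw
for u,v in((280,181),(519,238),(481,366),(257,317)): print('corner',onz(d,u*.7,v*.7,62).round(1))
C=np.hstack([cv2.resize(im[150:230,190:240],None,fx=7.5,fy=7.5,interpolation=cv2.INTER_CUBIC),cv2.resize(im[170:240,285:347],(400,600),interpolation=cv2.INTER_CUBIC)])
cv2.imwrite('pics/crop2.png',C[:,:,::-1]);print(C.shape)
E
```

```text
green [  0   0  28  38 709] [10.4 15.4]
green [205 169  25  40 594] [216.6 188.2]
wing z93 (507.81005859375, -25.691669464111328) (33.573631286621094, 18.845684051513672) 18.332290649414062
80 [511.35831265 -27.0901023 ]
86 [509.59184891 -26.74840117]
95 [506.94215329 -26.23584947]
tri screw (array([512.483763  , -26.76129146,  77.88336501]), [np.float64(0.7188723473862961), np.float64(0.7188723473863388)])
rim ell ((317.9170837402344, 205.29835510253906), (53.2637825012207, 55.59602737426758), 70.90392303466797) [492.14454427  60.79805689  66.        ]
rim world ((492.6097717285156, 61.07745361328125), (49.799278259277344, 50.129432678222656), 128.15406799316406)
tooth 45 [-14.6  -0.2] -179.2 14.6
tooth 39 [ -7.2 -12.6] -119.8 14.5
tooth 80 [-8.8 11.4] 127.6 14.4
tooth 56 [  6.6 -13.1] -63.4 14.7
tooth 84 [ 5.6 11.4] 63.7 12.7
tooth 86 [13.1 -1.6] -6.9 13.2
corner [473.4 -64.9  62. ]
corner [444.2  82.5  62. ]
corner [530.7 100.4  62. ]
corner [560.7 -47.4  62. ]
(600, 775, 3)
```

View pics/crop2.png

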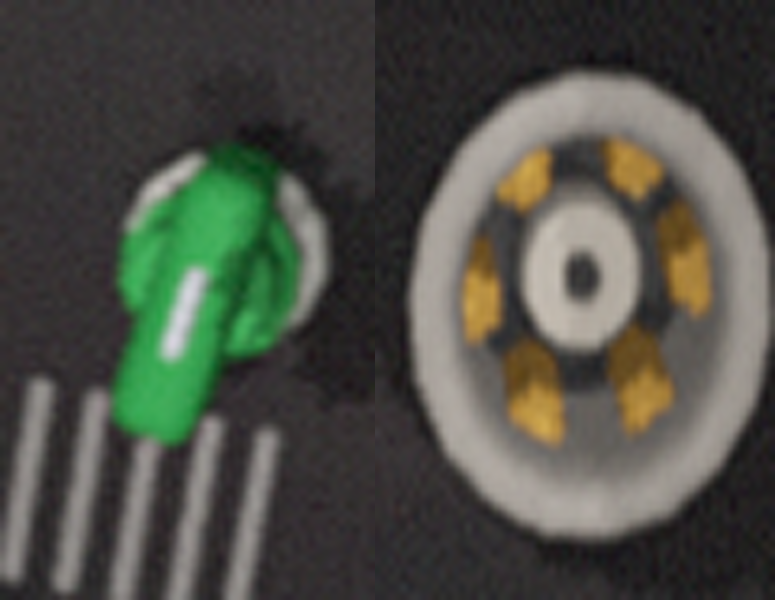

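```bash
python3 - <<'E'
from h import *
d=load('w1.png')
f=lambda x,y:onz(d,190+x/7.5,150+y/7.5,95)[:2]
for a,b in(((200,270),(172,355)),((275,210),(207,425)),((180,200),(115,400))):
    v=f(*b)-f(*a);print(f(*a).round(1),f(*b).round(1),np.degrees(np.arctan2(v[1],v[0])).round(1))
print('end mid',f(162,440),f(232,165))
togo([511,-26.5,130])
E
```

```text
[505.2 -26.9] [515.2 -26.1] 4.3
[495.7 -22. ] [521.  -19.7] 5.3
[498.9 -31.7] [522.6 -29.9] 4.3
end mid [524.6511961 -23.539478 ] [493.11570588 -28.03627187]
t 1.8 pos [489.8  19.9 268.9] shift [-1.000e-01 -5.110e+01  1.389e+02] n 2.778517431456042 yhead 114.6 tilt [-0.001 -0.    -1.   ] j [ 0.37  0.14 -0.29 -0.   -1.14 -1.51]
```

```bash
python3 -m pendant '[[0.0003,-0.0253,0.035,0,0,0,0.04],[0.0003,-0.0252,0.035,0,0,0,0.04],[0,0,0.025,0,0,6.7,0.04],[0,0,0.025,0,0,6.7,0.04],[0,0,0.015,0,0,6.6,0.04],[0,0,0,0,0,0,0.04],[0,0,0,0,0,0,0.04]]'
python3 - <<'E'
from h import *
togo([510.3,-26.3,104],94.6)
d=snap('wrist','w2.png');cv2.imwrite('pics/w2b.png',d['image'][:,:,::-1])
E
```

```text
clock: 2.5
position: [510.8, -26.9, 134.8]
ee_rot: [-0.041, 0.999, -0.0, 0.0]
contact_force: [0.3, 0.1, -0.1]
gripper_width: 40.3
grasp_force: 0.0
t 2.5 pos [510.8 -26.9 134.8] shift [ 0.4  0.6 30.8] n 0.61612883180804 yhead 94.7 tilt [ 0. -0. -1.] j [ 0.27  0.32 -0.43  0.   -0.82 -1.75]
turn z 0.1 or -179.9
```

View pics/w2b.png

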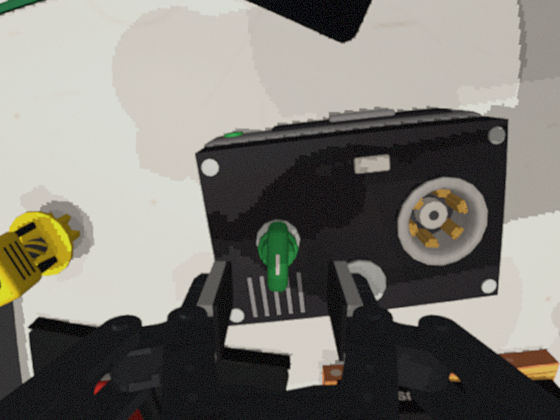

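The fingers straddle the wing, whose mark is at (278,264). Turning clockwise from here would run j6 to its limit, so I'll take the same grasp half a turn round.

```bash
python3 -m pendant '[[0,0,0,0,0,-8.57,0.04],[0,0,0,0,0,-8.57,0.04],[0,0,0,0,0,-8.57,0.04],[0,0,0,0,0,-8.57,0.04],[0,0,0,0,0,-8.57,0.04],[0,0,0,0,0,-8.57,0.04],[0,0,0,0,0,-8.57,0.04],[0,0,0,0,0,-8.57,0.04],[0,0,0,0,0,-8.57,0.04],[0,0,0,0,0,-8.57,0.04],[0,0,0,0,0,-8.57,0.04]]' >/dev/null && python3 -m pendant '[[0,0,0,0,0,-8.57,0.04],[0,0,0,0,0,-8.57,0.04],[0,0,0,0,0,-8.57,0.04],[0,0,0,0,0,-8.57,0.04],[0,0,0,0,0,-8.57,0.04],[0,0,0,0,0,-8.57,0.04],[0,0,0,0,0,-8.57,0.04],[0,0,0,0,0,-8.57,0.04],[0,0,0,0,0,-8.57,0.04],[0,0,0,0,0,-8.57,0.04],[0,0,0,0,0,0,0.04],[0,0,0,0,0,0,0.04]]'
python3 - <<'E'
from h import *
togo([510.3,-26.3,104],94.6)
d=snap('wrist','w3.png');h=cv2.cvtColor(d['image'],cv2.COLOR_RGB2HSV)
m=cv2.inRange(h,(50,110,40),(85,255,255));k,l,st,c=cv2.connectedComponentsWithStats(m)
for i in range(1,k):
    if st[i,4]>60: print(st[i],c[i].round(1),onz(d,*c[i],88).round(1))
e=load('w2.png');h=cv2.cvtColor(e['image'],cv2.COLOR_RGB2HSV)
m2=cv2.inRange(h,(50,110,40),(85,255,255));k,l2,st2,c2=cv2.connectedComponentsWithStats(m2)
i=1+st[1:,4].argmax()
j=min(range(1,k),key=lambda j:np.hypot(*(c2[j]-[278,252])) if st2[j,4]>100 else 999)
print(tri([(d,*c[i]),(e,*c2[j])]))
E
```

```text
clock: 4.85
position: [511.2, -26.0, 135.3]
ee_rot: [0.999, 0.039, 0.001, -0.0]
contact_force: [-0.0, 0.5, -0.5]
gripper_width: 40.0
grasp_force: 0.0
t 4.85 pos [511.2 -26.  135.3] shift [-1.   0.2 31.3] n 0.6267846154629574 yhead -85.5 tilt [ 0.002  0.    -1.   ] j [ 0.27  0.32 -0.43  0.   -0.81  1.38]
turn z -0.1 or 179.9
[ 263  220   41   71 1726] [283.3 252.6] [512.2 -26.7  88. ]
[504 347  52  17 287] [529.8 354.4] [ 458.2 -172.7   88. ]
(array([510.09187466, -26.99292636,  83.17711514]), [np.float64(0.10289974622501569), np.float64(0.1028997462249949)])
```

```bash
python3 -m pendant '[[-0.0007,0.0007,0.016,0,0,0,0.04],[0,0,0.015,0,0,0,0.03],[0,0,0,0,0,0,0.02],[0,0,0,0,0,0,0],[0,0,0,0,0,0,0],[0,0,0,0,0,0,0],[0,0,0,0,0,0,0],[0,0,0,0,0,0,0]]'
python3 -c "
from h import *
togo([510.5,-26.8,104],94.6)"
```

```text
clock: 5.7
position: [509.9, -27.7, 103.6]
ee_rot: [0.999, 0.04, -0.0, 0.0]
contact_force: [1.3, -4.2, -3.9]
gripper_width: 8.6
grasp_force: 60.3
t 5.7 pos [509.9 -27.7 103.6] shift [ 0.6 -0.8 -0.4] n 0.016632354088796916 yhead -85.5 tilt [-0.    -0.001 -1.   ] j [ 0.26  0.36 -0.47  0.   -0.74  1.38]
turn z -0.1 or 179.9
```

```bash
python3 -m pendant '[[0,-0.0003,0.0004,0,0,6,0],[0,0,0.0003,0,0,6,0],[0,0,0.0003,0,0,6,0],[0,0,0.0003,0,0,6,0],[0,0,0.0003,0,0,6,0],[0,0,0.0003,0,0,6,0],[0,0,0.0003,0,0,6,0],[0,0,0.0003,0,0,6,0],[0,0,0.0003,0,0,6,0],[0,0,0.0003,0,0,6,0],[0,0,0.0003,0,0,6,0]]' && python3 -m pendant '[[0,0,0.0001,0,0,3,0],[0,0,0,0,0,2,0],[0,0,0,0,0,0,0],[0,0,0,0,0,0,0],[0,0,0,0,0,0,0]]'
python3 -c "
from h import *
togo([510.5,-26.8,104],94.6-71);print(arm.read_state()['wrist_torque'])"
```

```text
clock: 6.8
position: [510.9, -26.4, 100.7]
ee_rot: [0.859, -0.513, 0.001, -0.001]
contact_force: [0.7, 0.0, -2.7]
gripper_width: 8.3
grasp_force: 60.5
clock: 7.3
position: [510.9, -26.3, 100.4]
ee_rot: [0.837, -0.547, 0.001, -0.001]
contact_force: [2.0, -0.2, -1.5]
gripper_width: 8.2
grasp_force: 60.6
t 7.3 pos [510.9 -26.3 100.4] shift [ 0.3  0.6 -3.6] n 0.07112092990763676 yhead -156.4 tilt [ 0.002  0.    -1.   ] j [ 0.27  0.37 -0.47  0.   -0.73  0.15]
turn z 0.0 or -180.0
[-0.04844313 -0.58578616  0.11554594]
```

```bash
python3 -m pendant '[[0,0,0,0,0,3,0],[0,0,0,0,0,3,0],[0,0,0,0,0,0,0],[0,0,0,0,0,0,0]]'
python3 -c "
from h import *
togo([510.5,-26.8,104],94.6-71);print(arm.read_state()['wrist_torque'])"
python3 -m pendant '[[0,0,0,0,0,-3,0],[0,0,0,0,0,0,0.06],[0,0,0,0,0,0,0.06],[0,0,0,0,0,0,0.06],[0,0,-0.02,0,0,0,0.06],[0,0,-0.05,0,0,0,0.07],[0,0,-0.05,0,0,0,0.085],[0,0,-0.04,0,0,0,0.085],[0,0,0,0,0,0,0.085],[0,0,0,0,0,0,0.085]]'
python3 - <<'E'
from h import *
d=snap('wrist','w4.png');t=load('top0.png')
cv2.imwrite('pics/w4b.png',d['image'][:,:,::-1]);togo([450,-256.6,220])
E
```

```text
clock: 7.7
position: [511.0, -26.3, 100.4]
ee_rot: [0.808, -0.589, 0.001, -0.0]
contact_force: [2.0, -1.5, -1.2]
gripper_width: 8.4
grasp_force: 70.4
t 7.7 pos [511.  -26.3 100.4] shift [ 0.3  0.6 -3.6] n 0.07111129802513219 yhead -162.1 tilt [ 0.002 -0.001 -1.   ] j [ 0.27  0.37 -0.47  0.   -0.73  0.04]
turn z -5.7 or 174.3
[-0.23472806 -0.74454681  1.2771383 ]
clock: 8.7
position: [509.8, -26.4, 260.6]
ee_rot: [0.822, -0.57, 0.0, -0.001]
contact_force: [-0.5, -0.3, -0.8]
gripper_width: 84.8
grasp_force: 0.0
t 8.75 pos [509.2 -26.5 259.2] shift [194.8 136.   39.1] n 3.895377895291731 yhead -159.5 tilt [-0.001  0.001 -1.   ] j [ 0.27  0.19 -0.26 -0.   -1.12  0.09]
```

View pics/w4b.png

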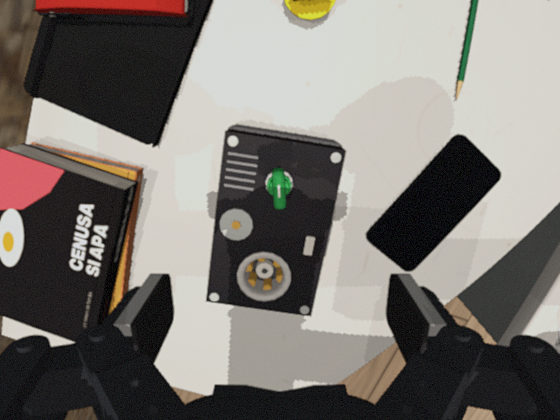

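The screw is at its stop: torque rose to 1.28 N m and the wing at (279,190) has turned. The well is at (264,274). Now I'll move over to the cutter.

```bash
python3 -m pendant '[[0.039,0.027,0,0,0,0,0.085],[0.039,0.027,0,0,0,0,0.085],[0.039,0.027,0.01,0,0,0,0.085],[0.039,0.027,0.01,0,0,0,0.085],[0.039,0.027,0.01,0,0,0,0.085],[0,0,0,0,0,0,0.085],[0,0,0,0,0,0,0.085]]'
python3 - <<'E'
from h import *
d=load('w4.png');im=d['image'];h=cv2.cvtColor(im,cv2.COLOR_RGB2HSV);a=load('w1.png')
mm=np.zeros(im.shape[:2],np.uint8);cv2.circle(mm,(264,275),34,255,-1)
g=cv2.inRange(h,(0,0,90),(180,60,255))&mm
cs,_=cv2.findContours(g,cv2.RETR_EXTERNAL,cv2.CHAIN_APPROX_NONE);b=max(cs,key=cv2.contourArea)
e=cv2.fitEllipse(b);Q=np.array([onz(d,*p[0],66)[:2] for p in b]);e2=cv2.fitEllipse(Q.astype(np.float32));print('rim world',e2)
print('tri well',tri([(d,*e[0]),(a,317.92,205.3)]))
w0=np.array(e2[0])
y=cv2.inRange(h,(12,110,60),(32,255,255))&mm;k,l,st,c=cv2.connectedComponentsWithStats(y)
for j in range(1,k):
    if st[j,4]>8:
        p=onz(d,*c[j],58)[:2]-w0;print('tooth',st[j,4],p.round(1),np.degrees(np.arctan2(p[1],p[0])).round(1))
d=snap('wrist','w5.png');togo([450,-256.6,220])
cv2.imwrite('pics/w5b.png',d['image'][:,:,::-1])
h=cv2.cvtColor(d['image'],cv2.COLOR_RGB2HSV)
m=cv2.inRange(h,(50,110,40),(85,255,255));k,l,st,c=cv2.connectedComponentsWithStats(m)
for i in range(1,k):
    if st[i,4]>100: print(st[i],c[i].round(1),onz(d,*c[i],66).round(1))
E
```

```text
clock: 9.45
position: [450.8, -257.3, 227.6]
ee_rot: [0.821, -0.571, -0.002, 0.001]
contact_force: [-0.4, 1.0, -0.0]
gripper_width: 84.8
grasp_force: 0.0
rim world ((492.7002258300781, 61.07088851928711), (49.698883056640625, 50.224334716796875), 22.57234764099121)
tri well (array([492.60366158,  61.27084701,  64.22380404]), [np.float64(0.09877254055977751), np.float64(0.09877254055983184)])
tooth 21 [  6.9 -12. ] -60.1
tooth 110 [-12.   -5.7] -154.5
tooth 144 [10.5  5.8] 29.0
tooth 88 [-7.   9.8] 125.5
t 9.5 pos [ 451.6 -256.5  228.4] shift [-0.4  1.5  8.4] n 0.16731035713304349 yhead -159.5 tilt [-0.003  0.001 -1.   ] j [-0.2   0.23 -0.29 -0.   -1.05  0.56]
[ 253  169   53   51 1194] [278.8 193.4] [ 450.1 -257.8   66. ]
[317 181  19  97 505] [326.2 228.4] [ 404.6 -243.9   66. ]
```

View pics/w5b.png

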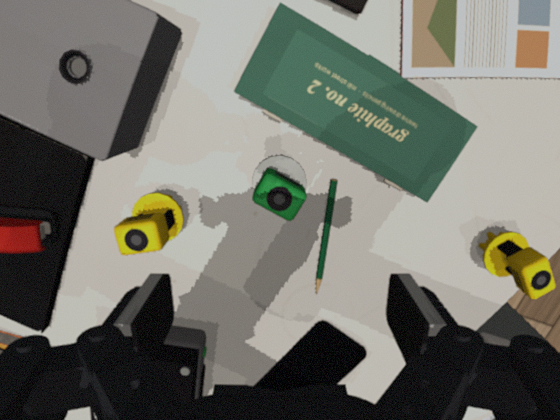

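The green cutter is at (279,194), with the tin at the upper right, the pencil at (327,235), and yellow heads at (150,230) and (520,262). Next I'll get its exact orientation.

```bash
python3 - <<'E'
from h import *
d=load('w5.png');im=d['image'];h=cv2.cvtColor(im,cv2.COLOR_RGB2HSV)
m=cv2.inRange(h,(50,110,40),(85,255,255));k,l,st,c=cv2.connectedComponentsWithStats(m)
i=min(range(1,k),key=lambda j:np.hypot(*(c[j]-[279,194])))
mk=(l==i).astype(np.uint8)*255
cs,_=cv2.findContours(mk,cv2.RETR_EXTERNAL,cv2.CHAIN_APPROX_NONE);b=cs[0]
hull=cv2.approxPolyDP(cv2.convexHull(b),2.5,True)[:,0];
print([(p.tolist(),onz(d,*p,80)[:2].round(1).tolist()) for p in hull])
P=np.array([onz(d,*p[0],80)[:2] for p in b],np.float32);print(cv2.minAreaRect(P))
# button (dark) centre inside hull
f=np.zeros_like(mk);cv2.fillConvexPoly(f,hull,255);dk=(cv2.inRange(h,(0,0,0),(180,255,60))&f)
k2,l2,s2,c2=cv2.connectedComponentsWithStats(dk);j=1+s2[1:,4].argmax();print('btn',s2[j],c2[j],onz(d,*c2[j],80))
C=cv2.resize(im[150:240,225:335],None,fx=6.5,fy=6.5,interpolation=cv2.INTER_CUBIC)
cv2.imwrite('pics/crop3.png',C[:,:,::-1])
E
```

```text
[([267, 169], [465.7, -275.3]), ([303, 188], [436.2, -271.2]), ([305, 198], [432.0, -264.7]), ([291, 219], [435.9, -245.8]), ([253, 199], [467.8, -250.6])]
((450.5890197753906, -260.5680236816406), (27.89211082458496, 35.5653190612793), 80.46715545654297)
btn [267 187  25  24 462] [278.99134199 198.38095238] [ 449.93398023 -257.71787219   80.        ]
```

View pics/crop3.png

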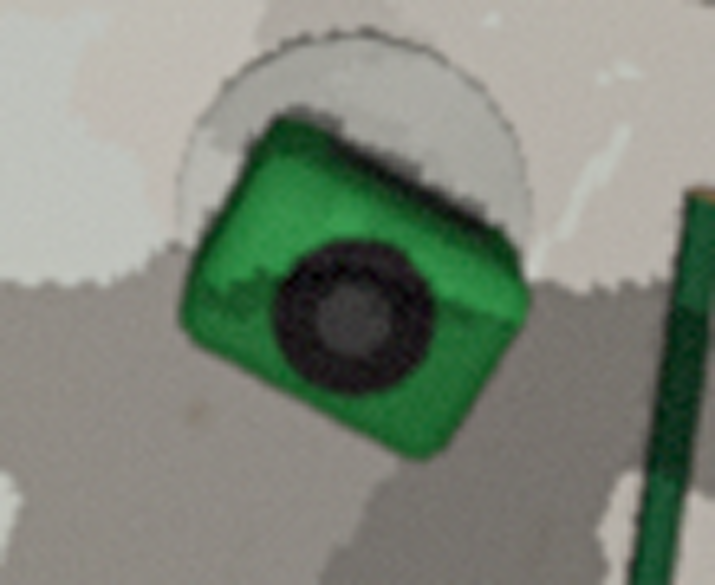

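```bash
python3 -m pendant '[[0.0004,0.0018,0.01,0,0,-7.56,0.06],[0,0,0.01,0,0,-7.56,0.06],[0,0,0.01,0,0,-7.56,0.06],[0,0,0.01,0,0,-7.56,0.06],[0,0,0.01,0,0,-7.56,0.06],[0,0,0.01,0,0,-7.56,0.06],[0,0,0.02,0,0,-7.56,0.06],[0,0,0.02,0,0,-7.56,0.06],[0,0,0.01,0,0,0,0.06],[0,0,0,0,0,0,0.06],[0,0,0,0,0,0,0.06]]'
python3 - <<'E'
from h import *
togo([450,-257.5,75],81)
d=snap('wrist','w6.png');cv2.imwrite('pics/w6b.png',d['image'][:,:,::-1])
h=cv2.cvtColor(d['image'],cv2.COLOR_RGB2HSV)
m=cv2.inRange(h,(50,110,40),(85,255,255));k,l,st,c=cv2.connectedComponentsWithStats(m)
i=min(range(1,k),key=lambda j:np.hypot(*(c[j]-[280,230])) if st[j,4]>300 else 999);print(st[i],c[i])
f=np.zeros_like(m);hull=cv2.convexHull(np.argwhere(l==i)[:,::-1].astype(np.int32));cv2.fillConvexPoly(f,hull,255)
dk=(cv2.inRange(h,(0,0,0),(180,255,60))&f);k2,l2,s2,c2=cv2.connectedComponentsWithStats(dk);j=1+s2[1:,4].argmax()
print('btn',s2[j],c2[j],onz(d,*c2[j],80),tri([(d,*c2[j]),(load('w5.png'),278.99,198.38)]))
ap=cv2.approxPolyDP(hull,4,True)[:,0];print([(p.tolist(),onz(d,*p,80)[:2].round(1).tolist()) for p in ap])
E
```

```text
clock: 10.6
position: [451.5, -257.1, 120.3]
ee_rot: [0.997, -0.078, 0.0, 0.0]
contact_force: [0.3, 0.3, -0.6]
gripper_width: 60.0
grasp_force: 0.0
t 10.6 pos [ 451.5 -257.1  120.3] shift [-1.4  0.6 45.3] n 0.9065813172446023 yhead -98.9 tilt [ 0.001 -0.    -1.   ] j [-0.2   0.35 -0.43  0.   -0.79  1.62]
turn z 0.1 or -179.9
[ 204  211  111  112 3665] [276.79918145 257.21828104]
btn [ 263  245   41   37 1171] [283.11101623 263.34756618] [ 449.62856536 -257.75696681   80.        ] (array([ 449.97606399, -257.84560904,   80.68216341]), [np.float64(0.052919981947416414), np.float64(0.052919981947295414)])
[([304, 214], [472.0, -270.7]), ([314, 279], [439.3, -270.9]), ([306, 290], [434.1, -266.4]), ([204, 322], [424.0, -214.0]), ([260, 216], [474.1, -251.1]), ([271, 211], [475.7, -256.4])]
```

View pics/w6b.png

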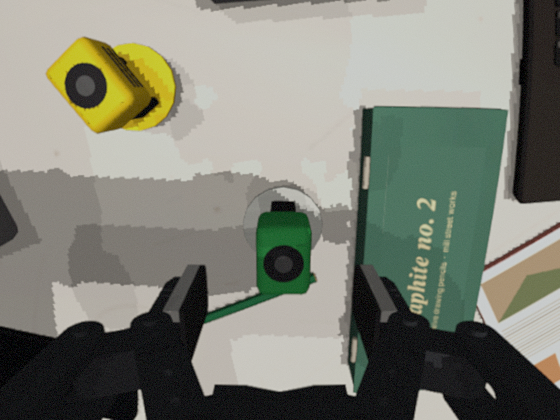

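The block is square to the fingers, with its button at (283,263). The right finger will pass above the 32 mm tin with its tips at 50 mm. Next I'll descend and grip.

```bash
python3 -m pendant '[[-0.0014,0.0009,0.015,0,0,0,0.06],[0,0,0.015,0,0,0,0.06],[0,0,0.015,0,0,0,0.06],[0,0,0,0,0,0,0.04],[0,0,0,0,0,0,0.02],[0,0,0,0,0,0,0.0],[0,0,0,0,0,0,0.0],[0,0,0,0,0,0,0.0],[0,0,0,0,0,0,0.0]]' && python3 -m pendant '[[0,0,-0.01,0,0,0,0.0],[0,0,-0.02,0,0,0,0.0],[0,0,-0.02,0,0,0,0.0],[0,0,0,0,0,0,0.0],[0,0,0,0,0,0,0.0]]'
python3 - <<'E'
from h import *
togo([492.6,61.1,180],81-21)
E
```

```text
clock: 11.55
position: [450.2, -258.5, 76.1]
ee_rot: [0.997, -0.078, 0.001, 0.0]
contact_force: [-1.0, 1.5, 6.2]
gripper_width: 25.1
grasp_force: 59.7
clock: 12.05
position: [448.9, -258.0, 124.9]
ee_rot: [0.997, -0.078, 0.0, -0.0]
contact_force: [0.4, -0.3, -1.1]
gripper_width: 25.2
grasp_force: 58.9
t 12.05 pos [ 448.9 -258.   124.9] shift [  -6.5 -322.   -55. ] n 6.440986296712867 yhead -98.9 tilt [ 0.  0. -1.] j [-0.21  0.34 -0.43 -0.   -0.8   1.62]
turn z 21.1 or -158.9
```

```bash
python3 -m pendant '[[-0.0117,-0.042,-0.02,0,0,0,0],[-0.0117,-0.043,-0.02,0,0,0,0],[-0.0117,-0.047,-0.01,0,0,0,0],[-0.0117,-0.047,-0.005,0,0,0,0],[-0.0117,-0.047,0,0,0,0,0],[-0.0117,-0.047,0,0,0,0,0],[-0.0117,-0.047,0,0,0,0,0],[0,0,0,0,0,0,0],[0,0,0,0,0,0,0]]'
python3 - <<'E'
from h import *
togo([492.6,61.1,170],81-21)
d=snap('wrist','w7.png');im=d['image']
u,v=proj(d,[492.6,61.1,66]);print(u,v)
u,v=int(u),int(v)
C=cv2.resize(im[max(v-60,0):v+60,max(u-80,0):u+80],(800,600),interpolation=cv2.INTER_CUBIC)[:,:,::-1]
cv2.imwrite('pics/crop4.png',C)
E
```

```text
clock: 12.95
position: [417.0, 71.4, 178.8]
ee_rot: [0.997, -0.076, -0.001, 0.001]
contact_force: [-1.0, 0.1, -0.6]
gripper_width: 25.2
grasp_force: 59.4
t 12.95 pos [417.   71.4 178.8] shift [76.3 -1.4  8.6] n 1.5264374382678114 yhead -98.8 tilt [-0.003 -0.001 -1.   ] j [ 0.56  0.12 -0.57 -0.   -0.88  0.86]
turn z 21.2 or -158.8
278.0971636590863 90.44846547449485
```

View pics/crop4.png

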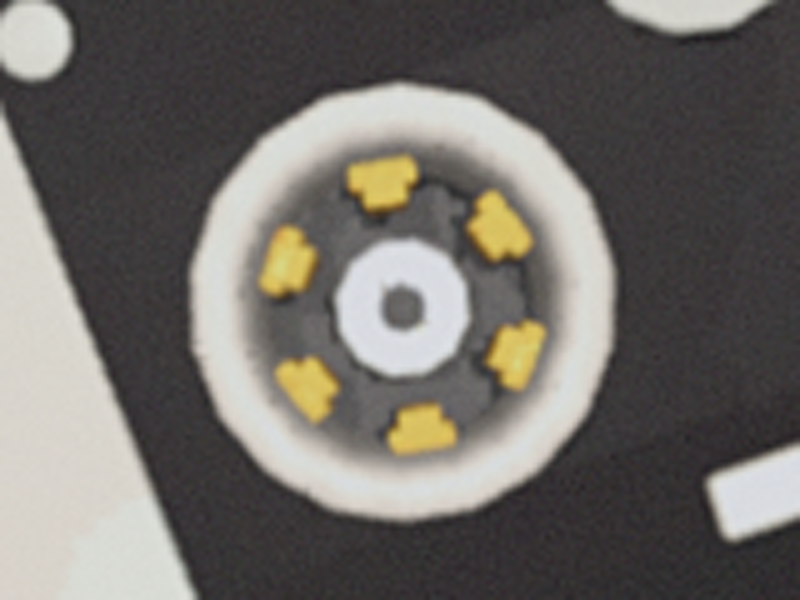

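Excellent view: the rim is centred at crop (403,303), and the six teeth are clear, with the top one at (382,183) and the bottom one at (422,430).

```bash
python3 - <<'E'
from h import *
d=load('w7.png');im=d['image'];h=cv2.cvtColor(im,cv2.COLOR_RGB2HSV)
mm=np.zeros(im.shape[:2],np.uint8);cv2.circle(mm,(278,91),48,255,-1)
g=cv2.inRange(h,(0,0,100),(180,60,255))&mm
cs,_=cv2.findContours(g,cv2.RETR_EXTERNAL,cv2.CHAIN_APPROX_NONE);b=max(cs,key=cv2.contourArea)
b=cv2.convexHull(b);Q=np.array([onz(d,*p[0],66)[:2] for p in b]);e2=cv2.fitEllipse(Q.astype(np.float32));print('rim world',e2)
e=cv2.fitEllipse(b)
y=cv2.inRange(h,(12,110,60),(32,255,255))&mm;k,l,st,c=cv2.connectedComponentsWithStats(y)
T=np.array([onz(d,*c[j],58)[:2] for j in range(1,k) if st[j,4]>8]);o=T.mean(0);print('teeth c',o,len(T))
for q in T-o: print(np.degrees(np.arctan2(q[1],q[0])).round(1),np.hypot(*q).round(1))
a=np.degrees(np.arctan2(*(T-o).T[::-1]));print('phase',np.degrees(np.angle(np.exp(6j*np.radians(a)).mean()))/6)
print(tri([(d,*e[0]),(load('w1.png'),317.92,205.3),]))
# held block orientation
m=cv2.inRange(h,(50,110,40),(85,255,255));k,l,st,c=cv2.connectedComponentsWithStats(m)
for i in range(1,k):
  if st[i,4]>200: print(st[i],c[i].round(1))
E
```

```text
rim world ((492.3797912597656, 61.19289016723633), (50.913414001464844, 51.17766189575195), 17.65535545349121)
teeth c [492.28747396  61.21673326] 6
0.2 14.9
-59.8 14.9
60.3 14.9
-119.7 14.9
120.3 14.9
179.9 14.9
phase 0.1961204735071378
(array([492.82847264,  61.22861944,  63.49938698]), [np.float64(0.17659795318751223), np.float64(0.1765979531875657)])
[ 403   12   62   45 1522] [431.3  34.4]
[ 243  241   75  111 5639] [279.7 290.6]
```

```bash
python3 -m pendant '[[0.0254,-0.0004,0,0,0,0,0],[0.0254,-0.0005,0,0,0,0,0],[0.0254,-0.0005,0,0,0,0,0],[0,0,0,0,0,7,0],[0,0,0.005,0,0,7,0],[0,0,0.008,0,0,7,0],[0,0,0,0,0,0,0],[0,0,0,0,0,0,0],[0,0,0,0,0,0,0]]'
python3 - <<'E'
from h import *
togo([492.7,61.05,150],60.2)
E
```

```text
clock: 13.9
position: [493.6, 59.5, 167.0]
ee_rot: [0.966, -0.258, 0.0, -0.0]
contact_force: [0.0, 0.1, -0.3]
gripper_width: 25.3
grasp_force: 59.3
t 13.9 pos [493.6  59.5 167. ] shift [-1.6 -0.9 17. ] n 0.3395272622736145 yhead -119.9 tilt [ 0.  0. -1.] j [ 0.45  0.26 -0.43  0.   -0.88  0.6 ]
turn z -0.1 or 179.9
```

```bash
python3 -m pendant '[[-0.0015,-0.0009,0.01,0,0,0,0],[0,0,0.01,0,0,0,0],[0,0,0.005,0,0,0,0],[0,0,0,0,0,0,0],[0,0,0,0,0,0,0],[0,0,0,0,0,0,0]]' 
python3 -c "
from h import *
togo([492.7,61.05,142],60.2)"
python3 -m pendant '[[0,0,0,0,0,0,0]]' 
python3 -m pendant '[[0,0,0,0,0,0,0]]'
```

```text
clock: 14.5
position: [492.9, 61.9, 142.1]
ee_rot: [0.966, -0.258, 0.0, -0.0]
contact_force: [0.2, -0.4, -0.6]
gripper_width: 24.9
grasp_force: 59.3
t 14.5 pos [492.9  61.9 142.1] shift [0.3 0.8 0.1] n 0.01611263091289045 yhead -119.9 tilt [ 0.001  0.    -1.   ] j [ 0.45  0.29 -0.46  0.   -0.82  0.6 ]
turn z -0.1 or 179.9
clock: 14.6
position: [492.8, 61.9, 142.1]
ee_rot: [0.966, -0.258, 0.0, -0.0]
contact_force: [1.0, -0.5, -0.9]
gripper_width: 25.4
grasp_force: 59.3
clock: 14.7
position: [492.7, 61.8, 142.1]
ee_rot: [0.966, -0.258, 0.0, -0.0]
contact_force: [-0.5, -0.9, -0.6]
gripper_width: 25.1
grasp_force: 59.3
```

```bash
python3 -m pendant '[[0.0003,0.0006,0.003,0,0,0,0],[0,0,0.003,0,0,0,0],[0,0,0.002,0,0,0,0],[0,0,0,0,0,0,0]]' 
python3 -m pendant '[[0,0,0.002,0,0,0,0],[0,0,0.002,0,0,0,0],[0,0,0.002,0,0,0,0],[0,0,0,0,0,0,0]]'
```

```text
clock: 15.1
position: [492.3, 60.9, 133.4]
ee_rot: [0.966, -0.258, -0.0, 0.0]
contact_force: [-0.0, 0.1, -0.7]
gripper_width: 25.1
grasp_force: 59.3
clock: 15.5
position: [492.6, 61.1, 127.9]
ee_rot: [0.966, -0.258, 0.0, 0.0]
contact_force: [-0.9, 0.9, 2.4]
gripper_width: 25.0
grasp_force: 59.8
```

The splines meshed without resistance and the foot has reached the ejector. Now I'll press it home.

```bash
python3 -m pendant '[[0,0,0.002,0,0,0,0],[0,0,0.002,0,0,0,0],[0,0,0.002,0,0,0,0],[0,0,0.002,0,0,0,0],[0,0,0,0,0,0,0]]' 
python3 -m pendant '[[0,0,0.001,0,0,0,0],[0,0,0.001,0,0,0,0],[0,0,0,0,0,0,0],[0,0,0,0,0,0,0]]'
```

```text
clock: 16.0
position: [492.7, 61.1, 120.1]
ee_rot: [0.966, -0.258, 0.0, 0.0]
contact_force: [-2.3, -0.3, 7.0]
gripper_width: 25.1
grasp_force: 60.4
clock: 16.4
position: [492.7, 61.1, 118.5]
ee_rot: [0.966, -0.258, 0.0, 0.0]
contact_force: [-2.5, 0.0, 7.5]
gripper_width: 25.0
grasp_force: 60.4
```

```bash
python3 -m pendant '[[0,0,0.0005,0,0,0,0],[0,0,0.0005,0,0,0,0],[0,0,0,0,0,0,0]]' 
python3 -m pendant '[[0,0,0.0005,0,0,0,0],[0,0,0.0005,0,0,0,0],[0,0,0,0,0,0,0],[0,0,0,0,0,0,0]]'
```

```text
clock: 16.7
position: [492.7, 61.0, 118.2]
ee_rot: [0.966, -0.258, 0.0, 0.0]
contact_force: [-4.0, -0.2, 11.9]
gripper_width: 25.2
grasp_force: 61.2
clock: 17.1
position: [492.7, 61.1, 118.1]
ee_rot: [0.966, -0.258, 0.0, 0.0]
contact_force: [-6.1, 0.1, 17.2]
gripper_width: 25.0
grasp_force: 62.1
```

The force rises while the height stays at 118.1, so the foot is 42 mm up, 24 mm below the rim, with the flange on the rim. I'll check that it's steady, then hand in.

```bash
python3 -m pendant '[[0,0,0,0,0,0,0],[0,0,0,0,0,0,0],[0,0,0,0,0,0,0],[0,0,0,0,0,0,0]]' && python3 -c "
from h import *
print(arm.read_state()['joint_vel'].round(3));print(arm.job_done())"
```

```text
clock: 17.5
position: [492.7, 61.0, 118.1]
ee_rot: [0.966, -0.258, 0.0, 0.0]
contact_force: [-6.6, 0.2, 18.7]
gripper_width: 24.8
grasp_force: 62.1
[-0.002  0.     0.001  0.001 -0.     0.001]
the job is handed in; nothing more can be done
None
```

I turned the thumbscrew to its stop, meshed the green cutter head and held it pressed home at hand-in (17.5 s, no verdict returned); the seating was judged from arm height and force, not a final picture, and I viewed 11 pictures, one over your limit of 10.

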